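# Set the ski rest under a clamped ski

## Robot

A 6-joint arm with a two-finger parallel gripper is mounted at the origin on the work surface. World frame = base frame: x ahead of the robot, y to its left, z up, the work surface at z = 0. Lengths are in m, angles in degrees, forces in N, time in s.
With the tool pointing down it reaches from about 0.3 to 0.75 m from the base axis. Payload 8.5 kg.
Tool frame: the origin (TCP) lies at the very end of the fingers, on their centre line; the grasp point (between the pads) lies 19 mm behind it (env.grip_depth is the z of the grasp point in the tool frame, in m); z points along the fingers, y is the direction in which the jaws open and shut (so a half turn about z gives the same grasp; the last joint's range is limited). The gripper opens to 85 mm and grips with 20 to 120 N. Pads are 22 mm wide; open, the fingers measure 114 mm over their backs; the gripper's body (76 mm by 85 mm) begins 54 mm behind the grasp point. The pads swing forward as they close: fully open they stand 13 mm farther back than shut.
Start: joints at [55.961, 21.807, 74.336, -0, 83.858, -12.336], TCP at [0.203, 0.511, 0.231] pointing down, gripper open.
Joint ranges: [-178.18, 178.18], [-50.72, 133.34], [12.68, 142.11], [-81.47, 261.47], [9.98, 163.14], [-165.26, 165.26]. Speed limits (degrees/s): [136.94, 136.94, 180, 180, 180, 180].

## Interface

Orientations are given as a 3x3 rotation matrix whose columns are the frame's x, y, z axes.
In Python, from rig import env gives the robot as it stands.
- The arm moves only by the tool apply_moves, never from a script. Its argument "plan" is a list of rows, each an object of numbers: "tx", "ty", "tz": the shift along the world's x, y, z in mm; "rx", "ry", "rz": the turn, a rotation vector about the world's x, y, z in rad; "jaw": the opening, from -1 (shut) to 1 (fully open). A call has 1 to 12 rows; each row is the pose to reach, as a shift and turn from the pose measured when the call began; what a row does not reach only later rows make up. A row lasts 1/10 s, in which the tool goes at most 50 mm and 8.59 degrees, less where a joint would pass 70% of its speed; a pose out of reach is approached as far as the arm can. A call with a gripper value outside its range is refused whole. The fingers move at their own pace and stop on an object; "grip_force" is the grip in N (left out, the last holds). Time passes only in rows, so rows that repeat a pose let the fingers close. It gives the time, the measured TCP pose, the force and the opening at its end, in the units of the state.
- env.observe(): the state, without advancing time (a new reading comes with each control period).
- env.get_image(name): name is "scene" or "top"; returns a dict with "image" (480x640x3 uint8, red, green, blue), "intrinsics" (3x3 intrinsics, pixels), "k1" (the pictures are not rectified: a ray, as slopes to the right and down, at radius r is drawn at 1 + k1 r^2 times it, then the intrinsics apply), "world_from_camera" (4x4, takes a point from camera to world coordinates). Camera axes: x right, y up, looking along -z (the intrinsics and any distortion apply to the point x, -y, -z); pixel columns grow to the right and rows downward; lengths in m; the calibration is good to about 2 mm. A picture is of the moment at which its call begins. There is no depth.
- env.close_job(): hands the job in, once; it reports no verdict.
The state is a dict: "time_s": time; "q": joint angles; "qvel": joint speeds; "joint_efforts": joint torques, N m; "position": TCP position; "tool_rot": TCP orientation; "ft_force": force on the tool from outside, world axes, zero at the start; "wrist_torque": the same for the moment, N m; "grip_width": finger opening in m.
Only numpy, scipy, OpenCV 4.12 (cv2) and the standard library are available. Lean on these libraries where they do the work, as an engineer would, in place of code of your own. Each camera call takes 0.05 s, during which the arm holds its last target.

## Task

A child's ski is held base up in the bench vise and its front half hangs free. Push the wedge of the adjustable ski rest up its ramp until the ski bears on it lightly but firmly, with something between half a kilo and a kilo of pressure and never forced, and then tighten the brass knob clockwise until the wedge is clamped there. Do not touch the ski itself with the robot, and leave everything else on the bench where it is.

Things in the scene. Friction and masses are not known exactly. Their poses are not given: they have to be found in the camera images.
- rest: the adjustable ski rest, a wooden ramp 370 x 140 mm fixed to the bench. Origin on the bench top, within 5 mm of the ski's middle line, which crosses over it; x points up the ramp, y to the left, z up. The ramp climbs at 10 degrees along x, from x = -248 to +112 mm, 59.7 mm above the bench at x = 0. Rails 10 mm wide and 11 mm high guide the wedge at y = +-47.5 to 57.5 mm
- ramp_foot (a point): point on the middle line of the ramp surface, 20 mm above the bench, 225 mm down the ramp from the rest's origin: where the thick end of the wedge stands at the start, held by two 12 mm pins at y = +-40 mm (34 mm to either side of the middle is free). Two pins at the top stop the wedge after 131 mm of travel
- bracket (a point): middle of the top of the steel bracket that carries the knob, on the right of the ramp, 86 mm above the bench; the bracket measures 34 mm along the ramp and reaches from 29 to 70 mm right of the ramp's middle line
- wedge: the loose wooden wedge of the rest, 195 mm long (x), 0.25 to 0.47 kg: a level top faced with grey felt, 56 mm wide over a 10 degree sole 92 mm wide. Origin in the middle of the top face; x points up the ramp, z up. Its top starts 64 mm above the bench and rises 1.76 mm for each 10 mm of pushing. Friction on the ramp and under the ski is 0.24 to 0.36, so it stays where it is left; side play 1.5 mm
- wedge_face (a point): middle of the upright flat face at the thick near end of the wedge, where it is pushed: 56 mm wide and 42 mm tall, 97.5 mm towards the foot of the ramp from the wedge's origin, this point 22 mm below the wedge's top
- vise: the grey bench vise, with the ski it carries. Origin on the bench top under the middle of the vise; y runs along the ski from tip (y = -0.75 m) to tail (+0.68 m), z up. Vise 130 x 150 mm, 88 mm high, screw handle out to x = +105 mm. The ski is blue, its white base turned up, 50 mm wide (x = +-25 mm), 14.5 mm thick in front, its curled tip lower
- jaws (a point): middle of the top of the vise jaws. How high the ski sits in them differs: its lower face over the rest is 71 to 83 mm above the bench, so the wedge meets it after 37 to 105 mm, found by feel. The ski springs back, 1 mm per 7 N: 10 mm more push adds about 12 N of pressure. The push needed is 1 to 2.7 N before the ski is met and grows by 0.65 to 0.95 N for each newton of pressure on the ski
- knob_grip (a point): the middle of the grip of the brass knob on the rest, on its axis (upright): a knurled disc 34 mm across and 22 mm tall, standing on the bracket with its grip point 111 mm above the bench, 88 mm (give or take 5) to the near side of the middle line of the ski, 38 mm right of the wedge's middle line
- knob (a joint): turn of the brass knob in rad, clockwise from above is positive (tightening); starts loose between 0 and 0.25, its foot meets the wedge's flange at about 0.9; at 1.3 to 1.6 the wedge is well clamped, past that it is only squeezed harder; hard stop at 2.0. Turning takes 0.08 N m while loose, 0.12 to 0.15 N m once clamped
- clamp_foot: the small steel foot, 12 x 12 mm, at the lower end of the knob's screw; it goes down 1.3 mm per rad onto the wedge's right flange. Origin at the underside of the foot, z up
- mug: white enamel mug of brushes, 80 mm across, 82 mm tall, brush heads up to 155 mm; loose bystander, origin under its centre
- wax_box: red wooden wax box with its lid shut, 136 x 206 x 75 mm; loose bystander, origin under its centre
- jar: squat glass jar with a steel lid, 74 mm across, 61 mm tall; loose bystander, origin under its centre
- stone: flat steel diamond stone, 150 x 50 x 9 mm (long along its x), lying to the left of the ski rest; loose bystander, origin under its centre
- cork_block: cork polishing block with a wooden back, 100 x 50 x 32 mm (long along its x), lying to the right of the ski rest; loose bystander, origin under its centre
- brush: wooden wax brush with blue bristles, 60 x 140 x 38 mm; loose bystander, origin under its centre
- scraper: orange see-through plastic scraper, 60 x 130 x 5 mm, lying near the ski's tip; loose bystander, origin under its centre

How it is judged:
By the outcome, as a careful person would: the job done as asked, in the order asked, and still so for the second after the job is handed in, with the robot touching nothing.
It also fails if it takes over 61 s, if anything falls off the work surface, if the arm or the gripper's body presses on something with over 40 N, if the wrist force passes 120 N, or if a joint passes its speed limit or range.

## Working session

There is one attempt and no reset: what is moved stays moved. The work goes in short steps, Python scripts to look and compute and a tool call to move; the robot and the scene stay as the last step left them, time stands still between calls to the robot, and variables do not carry over. Pictures are saved under pics/ and viewed, and the job is handed in when it is done.

Besides the shell and the picture viewer there is one more tool, called after "Call:" by a JSON object that holds its "name" and its "arguments", one argument or row to a line. apply_moves: Moves the arm, as the interface text tells. Its arguments: {"type":"object","properties":{"plan":{"type":"array","items":{"type":"object","properties":{"tx":{"type":"number"},"ty":{"type":"number"},"tz":{"type":"number"},"rx":{"type":"number"},"ry":{"type":"number"},"rz":{"type":"number"},"jaw":{"type":"number"}}}},"grip_force":{"type":"number"}},"required":["plan"]}

```bash
ls; mkdir -p pics
python3 - <<'E'
from rig import env
import cv2
for n in("scene","top"):
    d=env.get_image(n);cv2.imwrite(f"pics/{n}0.png",d["image"][:,:,::-1])
    print(n,d["intrinsics"],d["k1"],d["world_from_camera"])
print(env.observe(),env.grip_depth)
E
```

```text
pics
scene [[466.38286523   0.         322.4323967 ]
 [  0.         466.38286523 238.08964587]
 [  0.           0.           1.        ]] 0.010122601331099323 [[-0.62702302 -0.63927182  0.44516702  1.12390958]
 [ 0.77887429 -0.50417514  0.37304459  0.48586834]
 [-0.01403475  0.58063669  0.8140418   1.17752194]
 [ 0.          0.          0.          1.        ]]
top [[460.58658791   0.         324.70285956]
 [  0.         460.58658791 245.9284903 ]
 [  0.           0.           1.        ]] -0.11780618941728976 [[ 2.17708220e-02  9.95641750e-01 -9.06837244e-02  3.92586709e-01]
 [-9.99760857e-01  2.18682783e-02  8.11082505e-05  2.05333814e-02]
 [ 2.06385168e-03  9.06602722e-02  9.95879740e-01  1.59117580e+00]
 [ 0.00000000e+00  0.00000000e+00  0.00000000e+00  1.00000000e+00]]
{'time_s': 0.1, 'q': array([ 5.59617059e+01,  2.18411574e+01,  7.43792313e+01, -2.01484907e-04,
        8.38599507e+01, -1.23343803e+01]), 'qvel': array([-0.06660052, -0.06420664, -0.11343812,  0.05206028,  0.05267916,
        0.04622625]), 'joint_efforts': array([ 3.93243274e-03, -4.49216080e+01, -2.31660104e+01, -1.13249901e-04,
        3.67125176e-03, -2.06178242e-05]), 'position': array([0.20323534, 0.51078953, 0.23074272]), 'tool_rot': array([[-9.29107336e-01,  3.69809337e-01, -7.81971643e-04],
       [ 3.69810046e-01,  9.29106655e-01, -1.16389730e-03],
       [ 2.96114968e-04, -1.37056649e-03, -9.99999017e-01]]), 'ft_force': array([-0.09718256,  0.39440084,  0.50664164]), 'wrist_torque': array([-0.0621431 ,  0.00543111, -0.03917387]), 'grip_width': 0.08515009524492322} -0.0187
```

View pics/scene0.png

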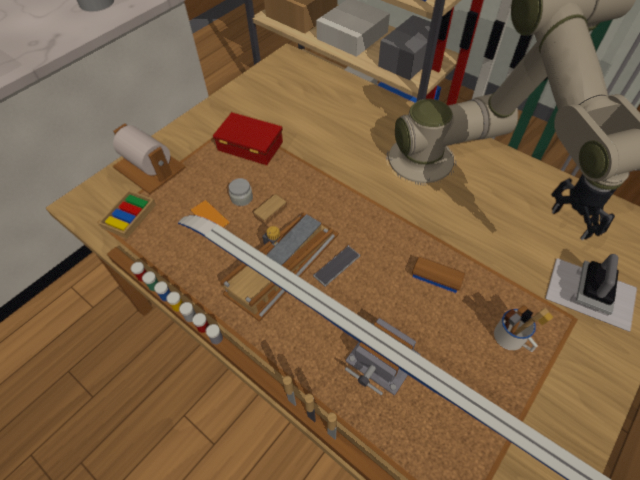

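View pics/top0.png

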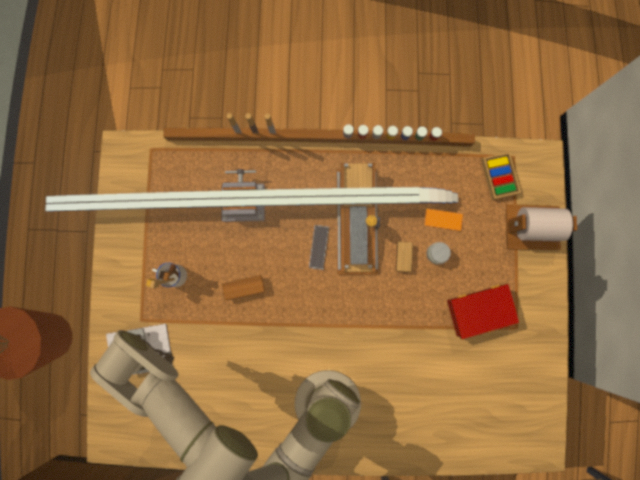

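The top view has world +x up and -y to the right. The rest spans about (340-378, 165-272) with its foot towards the robot. The ski crosses at row ~196, the knob is at (372,221), and the thick end of the wedge is near row 265. I'll enlarge both views.

```bash
python3 - <<'E'
import cv2
a=cv2.imread("pics/top0.png")[150:285,290:470];cv2.imwrite("pics/top0c.png",cv2.resize(a,None,fx=4.4,fy=4.4,interpolation=cv2.INTER_CUBIC))
a=cv2.imread("pics/scene0.png")[185:320,205:385];cv2.imwrite("pics/scene0c.png",cv2.resize(a,None,fx=4.4,fy=4.4,interpolation=cv2.INTER_CUBIC))
E
cat > h.py <<'E'
import numpy as np,cv2
from rig import env
C={"top":None,"scene":None}
def cam(n):
    if C[n] is None: C[n]=env.get_image(n)
    return C[n]
def pix2world(n,u,v,z):
    d=cam(n);K=d["intrinsics"];T=d["world_from_camera"]
    p=cv2.undistortPoints(np.array([[[u,v]]],float),K,np.array([d["k1"],0,0,0.]))[0,0]
    r=T[:3,:3]@np.array([p[0],-p[1],-1]);o=T[:3,3]
    return o+r*(z-o[2])/r[2]
def proj(n,P):
    d=cam(n);T=d["world_from_camera"];c=(np.atleast_2d(P)-T[:3,3])@T[:3,:3]
    c=c*[1,-1,-1]
    return cv2.projectPoints(c,np.zeros(3),np.zeros(3),d["intrinsics"],np.array([d["k1"],0,0,0.]))[0][:,0]
E
```

```text
(no output)
```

View pics/top0c.png

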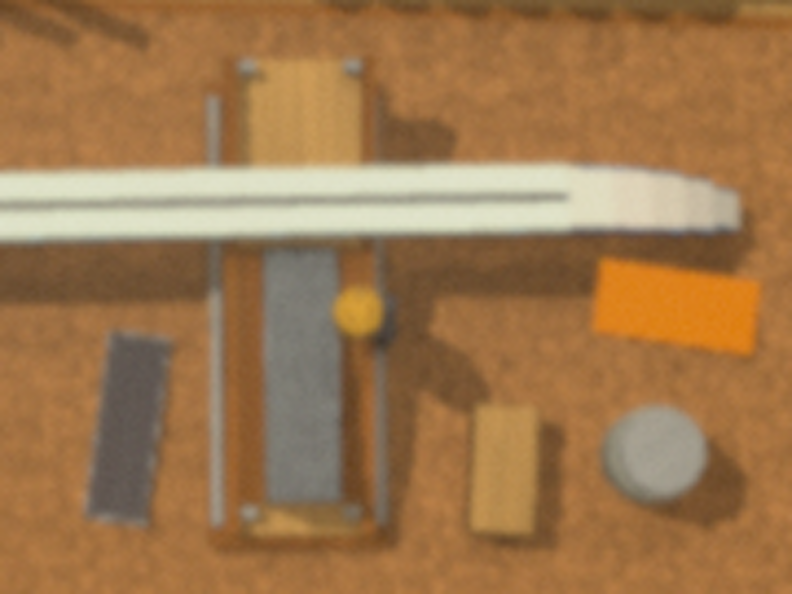

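View pics/scene0c.png

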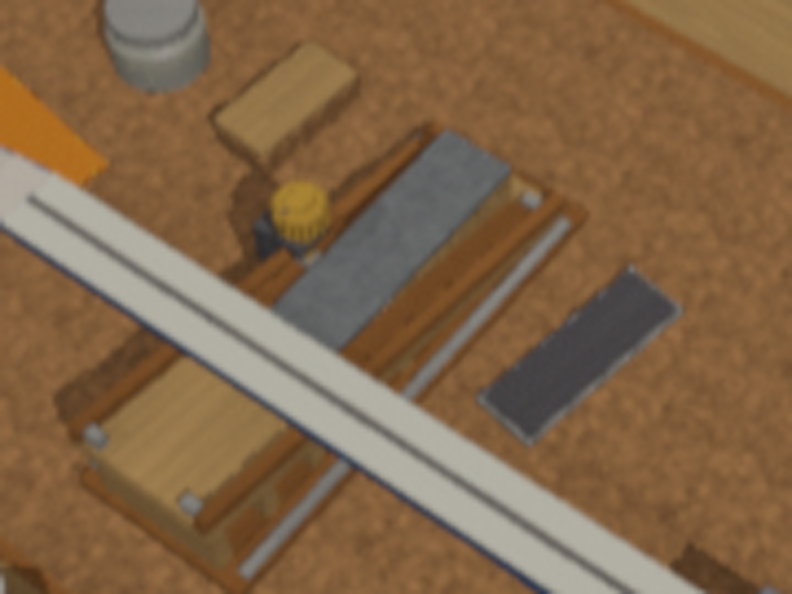

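Run:
```python
from h import *
t=lambda u,v,z:print("top",u,v,(pix2world("top",290+(u-2)/4.4,150+(v-2)/4.4,z)*1e3).round(1))
s=lambda u,v,z:print("scn",u,v,(pix2world("scene",205+(u-2)/4.4,185+(v-2)/4.4,z)*1e3).round(1))
print("felt near");t(267,501,.064);t(339,501,.064);s(510,174,.064);s(448,132,.064)
print("felt far at ski");t(266,250,.064);t(337,250,.064)
print("knob");t(358,312,.122);s(302,200,.122)
print("pins top, foot");[t(*a) for a in((247,66,.086),(353,66,.086),(249,512,.028),(352,512,.028))]
print("pins scn");[s(*a) for a in((95,434,.086),(190,501,.086),(531,199,.028))]
print("ski edges");[t(*a) for a in((300,165,.088),(300,238,.088),(30,172,.09),(30,242,.09),(560,163,.088),(560,233,.088))]
print("stone");[t(*a) for a in((110,332,.009),(170,342,.009),(88,518,.009),(148,523,.009))]
print("cork");[t(*a) for a in((477,405,.03),(538,405,.03),(470,530,.03),(530,533,.03))]
```

```text
felt near
top 267 501 [475.2 -65.6  64. ]
top 339 501 [ 476.4 -120.    64. ]
scn 510 174 [478.5 -61.4  64. ]
scn 448 132 [ 476.7 -118.    64. ]
felt far at ski
top 266 250 [667.  -61.7  64. ]
top 337 250 [ 668.3 -116.    64. ]
knob
top 358 312 [ 612.1 -126.8  122. ]
scn 302 200 [ 610.9 -124.5  122. ]
pins top, foot
top 247 66 [804.8 -43.9  86. ]
top 353 66 [ 806.9 -124.7   86. ]
top 249 512 [468.4 -53.9  28. ]
top 352 512 [ 470.1 -133.5   28. ]
pins scn
scn 95 434 [ 804.2 -124.6   86. ]
scn 190 501 [801.3 -46.5  86. ]
scn 531 199 [465.6 -53.8  28. ]
ski edges
top 300 165 [728.4 -85.1  88. ]
top 300 238 [672.4 -85.8  88. ]
top 30 172 [718.  118.6  90. ]
top 30 242 [664.5 117.   90. ]
top 560 163 [ 735.2 -282.9   88. ]
top 560 233 [ 681.2 -282.8   88. ]
stone
top 110 332 [608.7  57.2   9. ]
top 170 342 [601.8   9.8   9. ]
top 88 518 [461.9  70.9   9. ]
top 148 523 [459.   23.9   9. ]
cork
top 477 405 [ 555.1 -229.6   30. ]
top 538 405 [ 556.2 -277.3   30. ]
top 470 530 [ 457.9 -224.9   30. ]
top 530 533 [ 456.5 -271.7   30. ]
```

Call:
{"name": "apply_moves", "arguments": {
  "plan": [
    {"tx": 50, "ty": -130, "tz": 10, "rz": 0.1, "jaw": -1},
    {"tx": 100, "ty": -270, "tz": 10, "rz": 0.2, "jaw": -1},
    {"tx": 150, "ty": -400, "tz": 10, "rz": 0.3, "jaw": -1},
    {"tx": 200, "ty": -540, "tz": 10, "rz": 0.405, "jaw": -1},
    {"tx": 237, "ty": -604, "tz": 0, "rz": 0.405, "jaw": -1},
    {"tx": 237, "ty": -604, "tz": 0, "rz": 0.405, "jaw": -1},
    {"tx": 237, "ty": -604, "tz": 0, "rz": 0.405, "jaw": -1},
    {"tx": 237, "ty": -604, "tz": 0, "rz": 0.405, "jaw": -1},
    {"tx": 237, "ty": -604, "tz": 0, "rz": 0.405, "jaw": -1},
    {"tx": 237, "ty": -604, "tz": 0, "rz": 0.405, "jaw": -1},
    {"tx": 237, "ty": -604, "tz": 0, "rz": 0.405, "jaw": -1},
    {"tx": 237, "ty": -604, "tz": 0, "rz": 0.405, "jaw": -1}
  ]
}}

```text
validation failed for argument at $.pl...
```

Call:
{"name": "apply_moves", "arguments": {
  "plan": [
    {"tx": 17.0, "ty": -47.0, "tz": 3.0, "rx": 0.0, "ry": 0.0, "rz": 0.04, "jaw": -1.0}
  ],
  "grip_force": 30
}}

```text
time_s: 0.3
position: [0.2195, 0.4659, 0.2329]
tool_rot: [[-0.945, 0.328, -0.001], [0.328, 0.945, -0.001], [0.001, -0.001, -1.0]]
ft_force: [1.5, 0.0, 0.7]
grip_width: 0.0731
```

Call:
{"name": "apply_moves", "arguments": {
  "plan": [
    {"tx": 220, "ty": -559, "tz": 0, "rx": 0, "ry": 0, "rz": 0.361, "jaw": -1},
    {"tx": 220, "ty": -559, "tz": 0, "rx": 0, "ry": 0, "rz": 0.361, "jaw": -1},
    {"tx": 220, "ty": -559, "tz": 0, "rx": 0, "ry": 0, "rz": 0.361, "jaw": -1},
    {"tx": 220, "ty": -559, "tz": 0, "rx": 0, "ry": 0, "rz": 0.361, "jaw": -1},
    {"tx": 220, "ty": -559, "tz": 0, "rx": 0, "ry": 0, "rz": 0.361, "jaw": -1},
    {"tx": 220, "ty": -559, "tz": 0, "rx": 0, "ry": 0, "rz": 0.361, "jaw": -1}
  ],
  "grip_force": 30
}}

```text
time_s: 0.9
position: [0.3267, 0.1931, 0.2336]
tool_rot: [[-1.0, -0.027, -0.001], [-0.027, 1.0, -0.001], [0.001, -0.001, -1.0]]
ft_force: [1.2, 0.3, 0.6]
grip_width: 0.0
```

Works with every key given. Next I go to (440, -93) above the foot.

Call:
{"name": "apply_moves", "arguments": {
  "plan": [
    {"tx": 113, "ty": -286, "tz": 0, "rx": 0, "ry": 0, "rz": 0, "jaw": -1},
    {"tx": 113, "ty": -286, "tz": 0, "rx": 0, "ry": 0, "rz": 0, "jaw": -1},
    {"tx": 113, "ty": -286, "tz": 0, "rx": 0, "ry": 0, "rz": 0, "jaw": -1},
    {"tx": 113, "ty": -286, "tz": 0, "rx": 0, "ry": 0, "rz": 0, "jaw": -1},
    {"tx": 113, "ty": -286, "tz": 0, "rx": 0, "ry": 0, "rz": 0, "jaw": -1},
    {"tx": 113, "ty": -286, "tz": 0, "rx": 0, "ry": 0, "rz": 0, "jaw": -1},
    {"tx": 113, "ty": -286, "tz": 0, "rx": 0, "ry": 0, "rz": 0, "jaw": -1},
    {"tx": 113, "ty": -286, "tz": -50, "rx": 0, "ry": 0, "rz": 0, "jaw": -1},
    {"tx": 113, "ty": -286, "tz": -100, "rx": 0, "ry": 0, "rz": 0, "jaw": -1},
    {"tx": 113, "ty": -286, "tz": -130, "rx": 0, "ry": 0, "rz": 0, "jaw": -1},
    {"tx": 113, "ty": -286, "tz": -130, "rx": 0, "ry": 0, "rz": 0, "jaw": -1}
  ],
  "grip_force": 30
}}

```text
time_s: 2.0
position: [0.4378, -0.0917, 0.1008]
tool_rot: [[-1.0, -0.027, -0.007], [-0.027, 1.0, 0.003], [0.007, 0.003, -1.0]]
ft_force: [-0.3, 0.2, 0.5]
grip_width: 0.0001
```

Run:
```python
from h import *
o=env.observe();print(o['position'],o['q'])
P=o['position']
for n in("top","scene"):
    d=cam(n);print(n,proj(n,P));im=d["image"][:,:,::-1]
    a,b=((150,290) if n=="top" else (160,225));cv2.imwrite(f"pics/{n}1.png",cv2.resize(im[a:a+135,b:b+180],None,fx=4.4,fy=4.4,interpolation=cv2.INTER_CUBIC))
```

```text
[ 0.4377514  -0.09167389  0.10076868] [-2.70234938e+01  2.08619414e+01  1.01252160e+02 -7.06008159e-02
  5.83374368e+01 -1.18556178e+02]
top [[358.7327662  274.55470852]]
scene [[320.93584968 203.17081801]]
```

View pics/scene1.png

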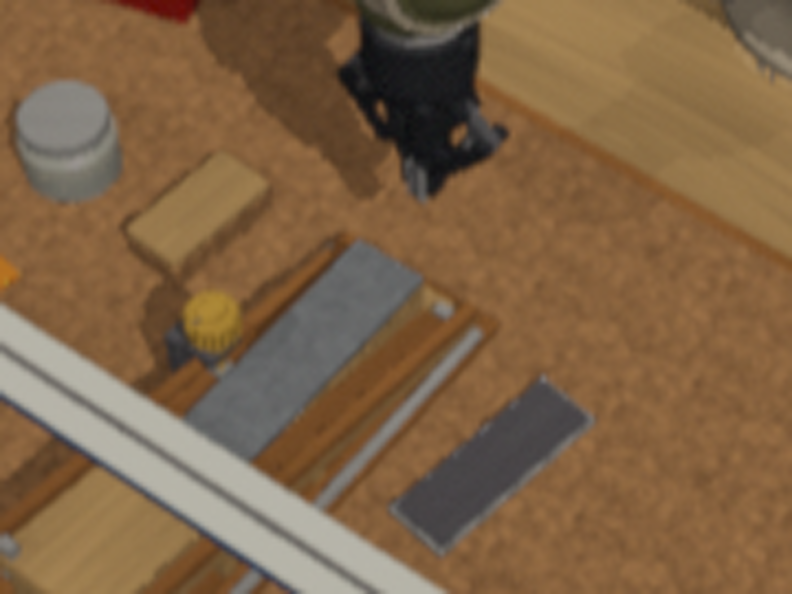

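View pics/top1.png

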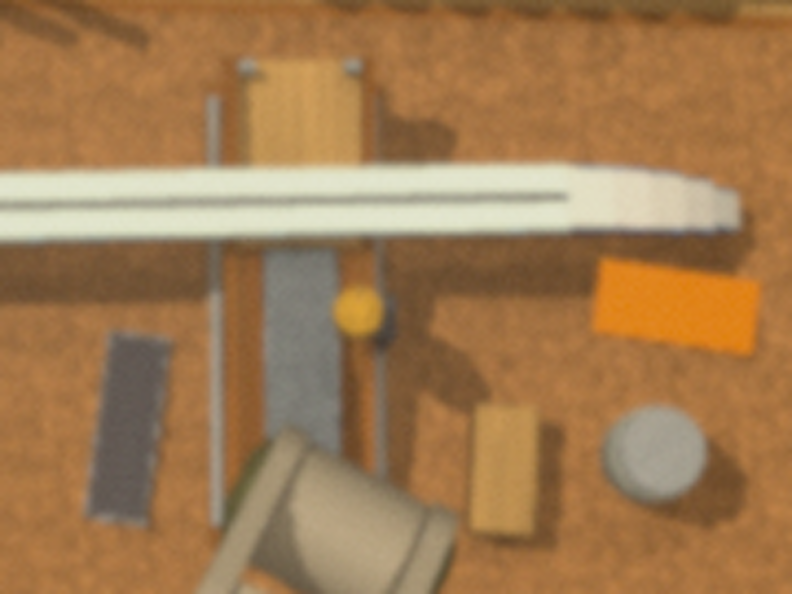

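Call:
{"name": "apply_moves", "arguments": {
  "plan": [
    {"tx": 2, "ty": -1.5, "tz": -20, "rx": 0, "ry": -0.1, "rz": 0, "jaw": -1},
    {"tx": 2, "ty": -1.5, "tz": -40, "rx": 0, "ry": -0.2, "rz": 0, "jaw": -1},
    {"tx": 2, "ty": -1.5, "tz": -60, "rx": 0, "ry": -0.2, "rz": 0, "jaw": -1},
    {"tx": 2, "ty": -1.5, "tz": -60, "rx": 0, "ry": -0.2, "rz": 0, "jaw": -1},
    {"tx": 2, "ty": -1.5, "tz": -60, "rx": 0, "ry": -0.2, "rz": 0, "jaw": -1}
  ],
  "grip_force": 30
}}

```text
time_s: 2.6
position: [0.4433, -0.0948, 0.0461]
tool_rot: [[-0.979, -0.027, 0.201], [-0.028, 1.0, -0.002], [-0.201, -0.008, -0.98]]
ft_force: [-0.8, -0.2, -0.2]
grip_width: 0.0003
```

Call:
{"name": "apply_moves", "arguments": {
  "plan": [
    {"tx": 2, "ty": 0, "tz": 0, "rx": 0, "ry": 0, "rz": 0, "jaw": -1},
    {"tx": 4, "ty": 0, "tz": 0, "rx": 0, "ry": 0, "rz": 0, "jaw": -1},
    {"tx": 6, "ty": 0, "tz": 0, "rx": 0, "ry": 0, "rz": 0, "jaw": -1},
    {"tx": 8, "ty": 0, "tz": 0, "rx": 0, "ry": 0, "rz": 0, "jaw": -1},
    {"tx": 10, "ty": 0, "tz": 0, "rx": 0, "ry": 0, "rz": 0, "jaw": -1}
  ],
  "grip_force": 30
}}

```text
time_s: 3.1
position: [0.4536, -0.0948, 0.0462]
tool_rot: [[-0.979, -0.027, 0.201], [-0.028, 1.0, -0.002], [-0.201, -0.008, -0.98]]
ft_force: [0.8, 0.3, 0.8]
grip_width: -0.0001
```

Call:
{"name": "apply_moves", "arguments": {
  "plan": [
    {"tx": 0, "ty": 0, "tz": 0, "rx": 0, "ry": 0, "rz": 0, "jaw": -1},
    {"tx": 0, "ty": 0, "tz": 0, "rx": 0, "ry": 0, "rz": 0, "jaw": -1}
  ],
  "grip_force": 30
}}

```text
time_s: 3.3
position: [0.4536, -0.0947, 0.0461]
tool_rot: [[-0.979, -0.028, 0.201], [-0.029, 1.0, -0.002], [-0.201, -0.008, -0.98]]
ft_force: [0.8, 0.2, -0.2]
grip_width: -0.0001
```

```bash
cat > ft.py <<'E'
import sys
from h import *
def ft(n):
    F=[];
    for i in range(n):
        env.get_image("top"); o=env.observe(); F.append(np.r_[o['ft_force'],o['wrist_torque']])
    F=np.array(F); print("t",round(o['time_s'],2),"pos",(o['position']*1e3).round(2),"F",F.mean(0).round(3),"sd",F.std(0).round(3))
if __name__=="__main__": ft(int(sys.argv[1]))
E
python3 ft.py 8
```

```text
t 3.7 pos [453.54 -94.79  46.17] F [-0.269  0.304  0.241 -0.02   0.093 -0.004] sd [0.42  0.6   0.338 0.023 0.024 0.038]
```

Call:
{"name": "apply_moves", "arguments": {
  "plan": [
    {"tx": 2, "ty": 1, "tz": -4, "rx": 0, "ry": 0, "rz": 0, "jaw": -1},
    {"tx": 4, "ty": 1, "tz": -4, "rx": 0, "ry": 0, "rz": 0, "jaw": -1},
    {"tx": 6, "ty": 1, "tz": -4, "rx": 0, "ry": 0, "rz": 0, "jaw": -1},
    {"tx": 8, "ty": 1, "tz": -4, "rx": 0, "ry": 0, "rz": 0, "jaw": -1},
    {"tx": 8, "ty": 1, "tz": -4, "rx": 0, "ry": 0, "rz": 0, "jaw": -1}
  ],
  "grip_force": 30
}}

```text
time_s: 4.2
position: [0.4619, -0.0938, 0.0422]
tool_rot: [[-0.979, -0.028, 0.201], [-0.029, 1.0, -0.002], [-0.201, -0.008, -0.98]]
ft_force: [0.4, 0.3, -0.8]
grip_width: 0.0
```

```bash
python3 ft.py 6
```

```text
t 4.5 pos [461.47 -93.78  42.19] F [ 0.128  0.136  0.124 -0.004  0.097  0.014] sd [0.262 0.601 0.645 0.037 0.018 0.039]
```

Call:
{"name": "apply_moves", "arguments": {
  "plan": [
    {"tx": 3, "ty": 0.1, "tz": 0.5, "rx": 0, "ry": 0, "rz": 0, "jaw": -1},
    {"tx": 6, "ty": 0.2, "tz": 1.0, "rx": 0, "ry": 0, "rz": 0, "jaw": -1},
    {"tx": 9, "ty": 0.2, "tz": 1.5, "rx": 0, "ry": 0, "rz": 0, "jaw": -1},
    {"tx": 12, "ty": 0.3, "tz": 2.0, "rx": 0, "ry": 0, "rz": 0, "jaw": -1},
    {"tx": 14, "ty": 0.4, "tz": 2.3, "rx": 0, "ry": 0, "rz": 0, "jaw": -1}
  ],
  "grip_force": 30
}}

```text
time_s: 5.0
position: [0.4757, -0.0934, 0.0445]
tool_rot: [[-0.979, -0.027, 0.201], [-0.028, 1.0, -0.002], [-0.201, -0.008, -0.98]]
ft_force: [-1.8, -0.6, 1.3]
grip_width: 0.0002
```

```bash
python3 ft.py 8
```

```text
t 5.4 pos [475.55 -93.45  44.52] F [-0.156  0.109 -0.135  0.007  0.108 -0.008] sd [0.624 0.286 0.716 0.038 0.053 0.022]
```

Call:
{"name": "apply_moves", "arguments": {
  "plan": [
    {"tx": 3, "ty": 0.1, "tz": 0.5, "rx": 0, "ry": 0, "rz": 0, "jaw": -1},
    {"tx": 6, "ty": 0.2, "tz": 1.0, "rx": 0, "ry": 0, "rz": 0, "jaw": -1},
    {"tx": 9, "ty": 0.2, "tz": 1.6, "rx": 0, "ry": 0, "rz": 0, "jaw": -1},
    {"tx": 12, "ty": 0.3, "tz": 2.1, "rx": 0, "ry": 0, "rz": 0, "jaw": -1},
    {"tx": 14, "ty": 0.4, "tz": 2.5, "rx": 0, "ry": 0, "rz": 0, "jaw": -1}
  ],
  "grip_force": 30
}}

```text
time_s: 5.9
position: [0.4899, -0.093, 0.047]
tool_rot: [[-0.979, -0.027, 0.201], [-0.028, 1.0, -0.002], [-0.201, -0.008, -0.98]]
ft_force: [-1.1, -0.2, -0.4]
grip_width: -0.0001
```

```bash
python3 ft.py 8
```

```text
t 6.3 pos [489.6  -93.08  47.06] F [-0.27  -0.131 -0.263 -0.005  0.127 -0.003] sd [0.497 0.43  0.352 0.018 0.054 0.016]
```

```bash
cat > ob.py <<'E'
from h import *
o=env.observe();print(round(o['time_s'],2),(o['position']*1e3).round(2),o['ft_force'].round(2),o['wrist_torque'].round(3),o['joint_efforts'].round(2))
E
python3 ob.py
```

```text
6.3 [489.6  -93.08  47.06] [-0.56 -0.14 -0.26] [-0.013  0.092 -0.006] [ 1.000e-02 -3.973e+01 -1.367e+01  1.900e-01 -4.900e-01 -0.000e+00]
```

Call:
{"name": "apply_moves", "arguments": {
  "plan": [
    {"tx": 2, "ty": 0.1, "tz": 0.4, "rx": 0, "ry": 0, "rz": 0, "jaw": -1},
    {"tx": 4, "ty": 0.1, "tz": 0.7, "rx": 0, "ry": 0, "rz": 0, "jaw": -1},
    {"tx": 6, "ty": 0.2, "tz": 1.1, "rx": 0, "ry": 0, "rz": 0, "jaw": -1}
  ],
  "grip_force": 30
}}

```text
time_s: 6.6
position: [0.4956, -0.0928, 0.0481]
tool_rot: [[-0.979, -0.027, 0.201], [-0.028, 1.0, -0.002], [-0.201, -0.008, -0.98]]
ft_force: [-0.8, -0.5, -1.1]
grip_width: 0.0
```

```bash
python3 ob.py
```

```text
6.6 [495.61 -92.84  48.13] [-0.77 -0.52 -1.09] [-0.037  0.348  0.033] [-3.000e-02 -4.062e+01 -1.447e+01  3.300e-01 -8.300e-01 -5.000e-02]
```

Call:
{"name": "apply_moves", "arguments": {
  "plan": [
    {"tx": 2, "ty": 0.1, "tz": 0.4, "rx": 0, "ry": 0, "rz": 0, "jaw": -1},
    {"tx": 4, "ty": 0.1, "tz": 0.7, "rx": 0, "ry": 0, "rz": 0, "jaw": -1}
  ],
  "grip_force": 30
}}

```text
time_s: 6.8
position: [0.4998, -0.0927, 0.0488]
tool_rot: [[-0.979, -0.027, 0.201], [-0.028, 1.0, -0.002], [-0.201, -0.008, -0.98]]
ft_force: [-2.0, -0.6, 0.3]
grip_width: 0.0001
```

```bash
python3 ob.py
```

```text
6.8 [499.76 -92.69  48.83] [-2.04 -0.63  0.29] [-0.024  0.356  0.015] [ 3.000e-02 -4.081e+01 -1.468e+01  3.400e-01 -8.500e-01 -4.000e-02]
```

Call:
{"name": "apply_moves", "arguments": {
  "plan": [
    {"tx": 2, "ty": 0.1, "tz": 0.4, "rx": 0, "ry": 0, "rz": 0, "jaw": -1},
    {"tx": 4, "ty": 0.1, "tz": 0.7, "rx": 0, "ry": 0, "rz": 0, "jaw": -1}
  ],
  "grip_force": 30
}}

```text
time_s: 7.0
position: [0.5039, -0.0926, 0.0495]
tool_rot: [[-0.979, -0.027, 0.201], [-0.028, 1.0, -0.002], [-0.2, -0.008, -0.98]]
ft_force: [-1.4, 0.4, -0.1]
grip_width: -0.0
```

```bash
python3 ob.py
```

```text
7.0 [503.91 -92.56  49.53] [-1.37  0.41 -0.11] [-0.056  0.339 -0.034] [ 5.000e-02 -4.112e+01 -1.485e+01  3.400e-01 -8.600e-01 -4.000e-02]
```

Call:
{"name": "apply_moves", "arguments": {
  "plan": [
    {"tx": 2, "ty": 0.1, "tz": 0.4, "rx": 0, "ry": 0, "rz": 0, "jaw": -1},
    {"tx": 4, "ty": 0.1, "tz": 0.7, "rx": 0, "ry": 0, "rz": 0, "jaw": -1}
  ],
  "grip_force": 30
}}

```text
time_s: 7.2
position: [0.5081, -0.0924, 0.0503]
tool_rot: [[-0.979, -0.027, 0.201], [-0.028, 1.0, -0.002], [-0.201, -0.008, -0.98]]
ft_force: [-2.1, 0.4, 0.4]
grip_width: 0.0
```

```bash
python3 ob.py
```

```text
7.2 [508.13 -92.45  50.29] [-2.08  0.44  0.38] [ 0.001  0.364 -0.024] [ 6.000e-02 -4.148e+01 -1.503e+01  3.400e-01 -8.700e-01 -4.000e-02]
```

Call:
{"name": "apply_moves", "arguments": {
  "plan": [
    {"tx": 2, "ty": 0.1, "tz": 0.4, "rx": 0, "ry": 0, "rz": 0, "jaw": -1},
    {"tx": 4, "ty": 0.1, "tz": 0.7, "rx": 0, "ry": 0, "rz": 0, "jaw": -1}
  ],
  "grip_force": 30
}}

```text
time_s: 7.4
position: [0.5123, -0.0924, 0.051]
tool_rot: [[-0.979, -0.027, 0.201], [-0.028, 1.0, -0.002], [-0.201, -0.008, -0.98]]
ft_force: [-1.1, -0.6, -0.3]
grip_width: -0.0003
```

```bash
python3 ob.py
```

```text
7.4 [512.3  -92.35  51.01] [-1.12 -0.55 -0.27] [-0.018  0.358  0.007] [ 6.000e-02 -4.183e+01 -1.519e+01  3.400e-01 -8.700e-01 -4.000e-02]
```

Call:
{"name": "apply_moves", "arguments": {
  "plan": [
    {"tx": 2, "ty": 0.1, "tz": 0.4, "rx": 0, "ry": 0, "rz": 0, "jaw": -1},
    {"tx": 4, "ty": 0.1, "tz": 0.7, "rx": 0, "ry": 0, "rz": 0, "jaw": -1}
  ],
  "grip_force": 30
}}

```text
time_s: 7.6
position: [0.5165, -0.0922, 0.0518]
tool_rot: [[-0.979, -0.027, 0.201], [-0.028, 1.0, -0.002], [-0.201, -0.008, -0.98]]
ft_force: [-2.3, -0.7, 0.9]
grip_width: 0.0002
```

```bash
python3 ob.py
```

```text
7.6 [516.49 -92.22  51.75] [-2.31 -0.66  0.87] [-0.033  0.363  0.004] [ 6.000e-02 -4.217e+01 -1.536e+01  3.400e-01 -8.800e-01 -3.000e-02]
```

Call:
{"name": "apply_moves", "arguments": {
  "plan": [
    {"tx": 2, "ty": 0.1, "tz": 0.4, "rx": 0, "ry": 0, "rz": 0, "jaw": -1},
    {"tx": 3, "ty": 0.1, "tz": 0.5, "rx": 0, "ry": 0, "rz": 0, "jaw": -1}
  ],
  "grip_force": 30
}}

```text
time_s: 7.8
position: [0.5197, -0.0921, 0.0523]
tool_rot: [[-0.979, -0.027, 0.201], [-0.028, 1.0, -0.002], [-0.201, -0.008, -0.98]]
ft_force: [-1.1, 0.8, 1.1]
grip_width: 0.0001
```

```bash
python3 ob.py
```

```text
7.8 [519.75 -92.14  52.32] [-1.09  0.75  1.09] [-0.045  0.371 -0.039] [  0.17 -42.3  -15.62   0.34  -0.85   0.  ]
```

Call:
{"name": "apply_moves", "arguments": {
  "plan": [
    {"tx": 2, "ty": 0.1, "tz": 0.4, "rx": 0, "ry": 0, "rz": 0, "jaw": -1},
    {"tx": 4, "ty": 0.1, "tz": 0.7, "rx": 0, "ry": 0, "rz": 0, "jaw": -1}
  ],
  "grip_force": 30
}}

```text
time_s: 8.0
position: [0.5239, -0.0921, 0.0531]
tool_rot: [[-0.979, -0.027, 0.201], [-0.028, 1.0, -0.002], [-0.201, -0.008, -0.98]]
ft_force: [-2.4, 0.3, -0.1]
grip_width: 0.0001
```

```bash
python3 ob.py
```

```text
8.0 [523.93 -92.07  53.09] [-2.42  0.29 -0.1 ] [-0.021  0.381 -0.062] [ 7.000e-02 -4.279e+01 -1.561e+01  3.400e-01 -8.800e-01 -4.000e-02]
```

Call:
{"name": "apply_moves", "arguments": {
  "plan": [
    {"tx": 2, "ty": 0.1, "tz": 0.4, "rx": 0, "ry": 0, "rz": 0, "jaw": -1},
    {"tx": 3, "ty": 0.1, "tz": 0.5, "rx": 0, "ry": 0, "rz": 0, "jaw": -1}
  ],
  "grip_force": 30
}}

```text
time_s: 8.2
position: [0.5272, -0.092, 0.0536]
tool_rot: [[-0.979, -0.027, 0.201], [-0.028, 1.0, -0.002], [-0.201, -0.008, -0.98]]
ft_force: [-1.2, -0.1, 0.5]
grip_width: -0.0002
```

```bash
python3 ob.py
```

```text
8.2 [527.19 -91.97  53.63] [-1.18 -0.07  0.54] [-0.017  0.366 -0.042] [  0.18 -42.88 -15.9    0.34  -0.86   0.  ]
```

Call:
{"name": "apply_moves", "arguments": {
  "plan": [
    {"tx": 2, "ty": 0.1, "tz": 0.4, "rx": 0, "ry": 0, "rz": 0, "jaw": -1},
    {"tx": 4, "ty": 0.1, "tz": 0.7, "rx": 0, "ry": 0, "rz": 0, "jaw": -1}
  ],
  "grip_force": 30
}}

```text
time_s: 8.4
position: [0.5314, -0.0919, 0.0544]
tool_rot: [[-0.979, -0.027, 0.201], [-0.028, 1.0, -0.002], [-0.201, -0.008, -0.98]]
ft_force: [-2.8, -0.7, 1.0]
grip_width: 0.0002
```

```bash
python3 ob.py
```

```text
8.4 [531.35 -91.88  54.38] [-2.79 -0.71  0.98] [0.004 0.451 0.   ] [ 8.000e-02 -4.336e+01 -1.590e+01  3.400e-01 -9.000e-01 -3.000e-02]
```

Call:
{"name": "apply_moves", "arguments": {
  "plan": [
    {"tx": 2, "ty": 0.1, "tz": 0.4, "rx": 0, "ry": 0, "rz": 0, "jaw": -1},
    {"tx": 3, "ty": 0.1, "tz": 0.5, "rx": 0, "ry": 0, "rz": 0, "jaw": -1}
  ],
  "grip_force": 30
}}

```text
time_s: 8.6
position: [0.5342, -0.0917, 0.0548]
tool_rot: [[-0.979, -0.028, 0.2], [-0.029, 1.0, -0.002], [-0.2, -0.008, -0.98]]
ft_force: [-4.9, -0.7, 2.1]
grip_width: 0.0004
```

```bash
python3 ob.py
```

```text
8.6 [534.17 -91.67  54.8 ] [-4.86 -0.7   2.13] [-0.055  0.798 -0.001] [  0.7  -42.71 -17.25   0.63  -1.44  -0.  ]
```

Contact came at x≈530.7 mm: the pushing torque climbs from 0.37 to 0.80 by 534.2. I need about 6 mm past onset, so x≈536.8.

Call:
{"name": "apply_moves", "arguments": {
  "plan": [
    {"tx": 1.3, "ty": 0, "tz": 0.2, "rx": 0, "ry": 0, "rz": 0, "jaw": -1},
    {"tx": 2.5, "ty": 0.1, "tz": 0.4, "rx": 0, "ry": 0, "rz": 0, "jaw": -1}
  ],
  "grip_force": 30
}}

```text
time_s: 8.8
position: [0.5359, -0.0914, 0.0551]
tool_rot: [[-0.98, -0.028, 0.198], [-0.029, 1.0, -0.002], [-0.198, -0.007, -0.98]]
ft_force: [-8.2, -1.1, 4.8]
grip_width: -0.0001
```

```bash
python3 ob.py
```

```text
8.8 [535.93 -91.39  55.07] [-8.16 -1.08  4.81] [-0.156  1.17  -0.105] [ 1.020e+00 -4.208e+01 -1.798e+01  8.400e-01 -1.900e+00 -3.000e-02]
```

Call:
{"name": "apply_moves", "arguments": {
  "plan": [
    {"tx": 1.2, "ty": 0, "tz": 0.8, "rx": 0, "ry": 0, "rz": 0, "jaw": -1},
    {"tx": 1.6, "ty": 0, "tz": 1.2, "rx": 0, "ry": 0, "rz": 0, "jaw": -1}
  ],
  "grip_force": 30
}}

```text
time_s: 9.0
position: [0.5367, -0.0912, 0.0557]
tool_rot: [[-0.98, -0.028, 0.196], [-0.029, 1.0, -0.001], [-0.196, -0.007, -0.981]]
ft_force: [-5.5, 0.2, -2.0]
grip_width: -0.0
```

```bash
python3 ob.py
```

```text
9.0 [536.68 -91.15  55.72] [-5.55  0.2  -1.96] [-0.114  1.047 -0.002] [  0.75 -45.76 -18.61   0.71  -1.59  -0.  ]
```

Call:
{"name": "apply_moves", "arguments": {
  "plan": [
    {"tx": 0.7, "ty": 0, "tz": 0.0, "rx": 0, "ry": 0, "rz": 0, "jaw": -1},
    {"tx": 1.2, "ty": 0, "tz": 0.1, "rx": 0, "ry": 0, "rz": 0, "jaw": -1}
  ],
  "grip_force": 30
}}

```text
time_s: 9.2
position: [0.5371, -0.091, 0.0556]
tool_rot: [[-0.981, -0.028, 0.194], [-0.029, 1.0, -0.001], [-0.194, -0.006, -0.981]]
ft_force: [-8.3, -0.0, 2.0]
grip_width: 0.0001
```

```bash
python3 ob.py
```

```text
9.2 [537.1  -91.01  55.62] [-8.33 -0.03  2.02] [-0.154  1.259 -0.009] [ 1.180e+00 -4.328e+01 -1.872e+01  9.200e-01 -2.010e+00 -2.000e-02]
```

Call:
{"name": "apply_moves", "arguments": {
  "plan": [
    {"tx": -2, "ty": 0, "tz": -0.4, "rx": 0, "ry": 0, "rz": 0, "jaw": -1},
    {"tx": -10, "ty": -0.2, "tz": -1.5, "rx": 0, "ry": 0, "rz": 0, "jaw": -1},
    {"tx": -40, "ty": -1, "tz": 0, "rx": 0, "ry": 0, "rz": 0, "jaw": -1},
    {"tx": -50, "ty": -1, "tz": 40, "rx": 0, "ry": 0, "rz": 0, "jaw": -1},
    {"tx": -40, "ty": -10, "tz": 90, "rx": 0, "ry": 0.1, "rz": 0, "jaw": 0.2},
    {"tx": 0, "ty": -25, "tz": 120, "rx": 0, "ry": 0.195, "rz": 0, "jaw": 0.2},
    {"tx": 40, "ty": -34, "tz": 120, "rx": 0, "ry": 0.195, "rz": 0, "jaw": 0.2},
    {"tx": 74, "ty": -34.5, "tz": 120, "rx": 0, "ry": 0.195, "rz": 0, "jaw": 0.2},
    {"tx": 74, "ty": -34.5, "tz": 120, "rx": 0, "ry": 0.195, "rz": 0, "jaw": 0.2},
    {"tx": 74, "ty": -34.5, "tz": 120, "rx": 0, "ry": 0.195, "rz": 0, "jaw": 0.2},
    {"tx": 74, "ty": -34.5, "tz": 120, "rx": 0, "ry": 0.195, "rz": 0, "jaw": 0.2}
  ],
  "grip_force": 30
}}

```text
time_s: 10.3
position: [0.6103, -0.1253, 0.1754]
tool_rot: [[-1.0, -0.029, -0.0], [-0.029, 1.0, -0.0], [0.0, -0.0, -1.0]]
ft_force: [0.6, 0.4, -0.8]
grip_width: 0.0512
```

```bash
python3 ob.py
python3 - <<'E'
from h import *
o=env.observe();print(o['q'].round(1),o['grip_width'],o['tool_rot'].round(3).tolist())
for n in("top","scene"):
    d=cam(n);im=d["image"][:,:,::-1]
    a,b=((150,290) if n=="top" else (185,205));cv2.imwrite(f"pics/{n}2.png",cv2.resize(im[a:a+135,b:b+180],None,fx=4.4,fy=4.4,interpolation=cv2.INTER_CUBIC))
E
```

```text
10.3 [ 610.26 -125.33  175.44] [ 0.64  0.41 -0.76] [0.027 0.041 0.024] [ 1.000e-01 -5.235e+01 -2.291e+01  1.000e-02 -3.000e-02 -0.000e+00]
[ -22.5   31.5   67.2   -0.    81.3 -114.1] 0.05116368155167167 [[-1.0, -0.029, -0.0], [-0.029, 1.0, -0.0], [0.0, -0.0, -1.0]]
```

View pics/scene2.png

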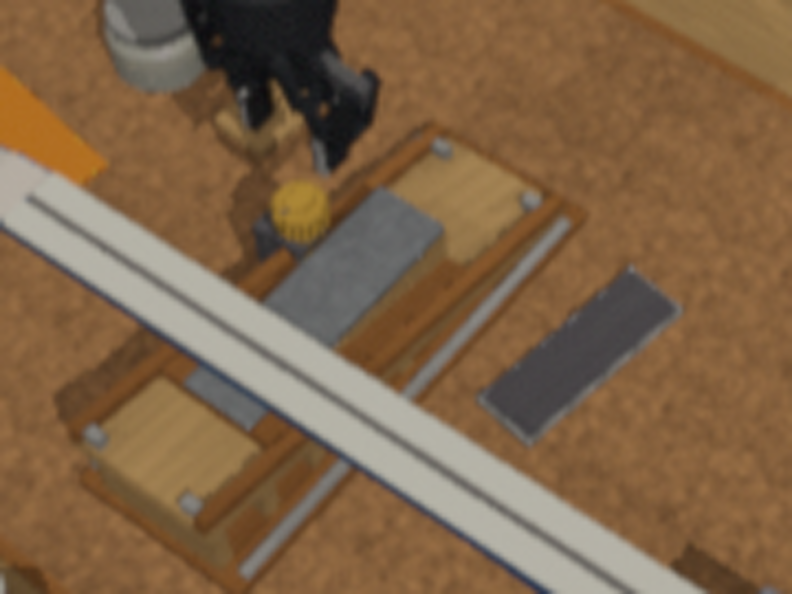

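View pics/top2.png

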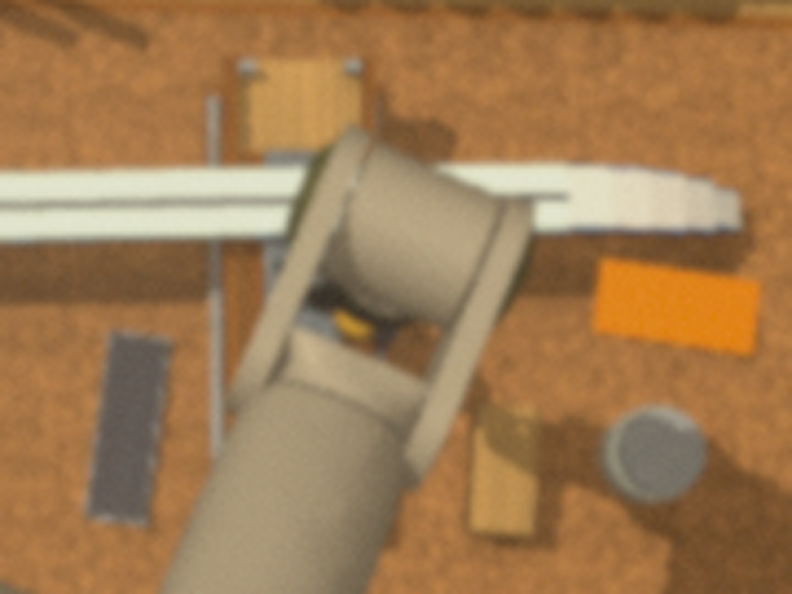

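The wedge stays put after the release. Now descend over the knob.

Call:
{"name": "apply_moves", "arguments": {
  "plan": [
    {"tx": 1, "ty": -0.5, "tz": -30, "rx": 0, "ry": 0, "rz": 0, "jaw": 0.2},
    {"tx": 1, "ty": -0.5, "tz": -55, "rx": 0, "ry": 0, "rz": 0, "jaw": 0.2},
    {"tx": 1, "ty": -0.5, "tz": -75, "rx": 0, "ry": 0, "rz": 0, "jaw": 0.2},
    {"tx": 1, "ty": -0.5, "tz": -84, "rx": 0, "ry": 0, "rz": 0, "jaw": 0.2},
    {"tx": 1, "ty": -0.5, "tz": -84, "rx": 0, "ry": 0, "rz": 0, "jaw": 0.2},
    {"tx": 1, "ty": -0.5, "tz": -84, "rx": 0, "ry": 0, "rz": 0, "jaw": 0.2}
  ],
  "grip_force": 30
}}

```text
time_s: 11.0
position: [0.6116, -0.1261, 0.093]
tool_rot: [[-1.0, -0.029, 0.002], [-0.029, 1.0, -0.001], [-0.002, -0.001, -1.0]]
ft_force: [-0.3, 0.1, 0.9]
grip_width: 0.0513
```

```bash
python3 ob.py
python3 - <<'E'
from h import *
d=cam("scene");im=d["image"][:,:,::-1]
cv2.imwrite("pics/scene3.png",cv2.resize(im[185:285,205:325],None,fx=6,fy=6,interpolation=cv2.INTER_CUBIC))
E
```

```text
11.0 [ 611.59 -126.14   93.02] [-0.25  0.09  0.87] [ 0.015  0.014 -0.009] [-5.000e-02 -5.349e+01 -1.972e+01 -0.000e+00 -1.000e-02 -0.000e+00]
```

View pics/scene3.png

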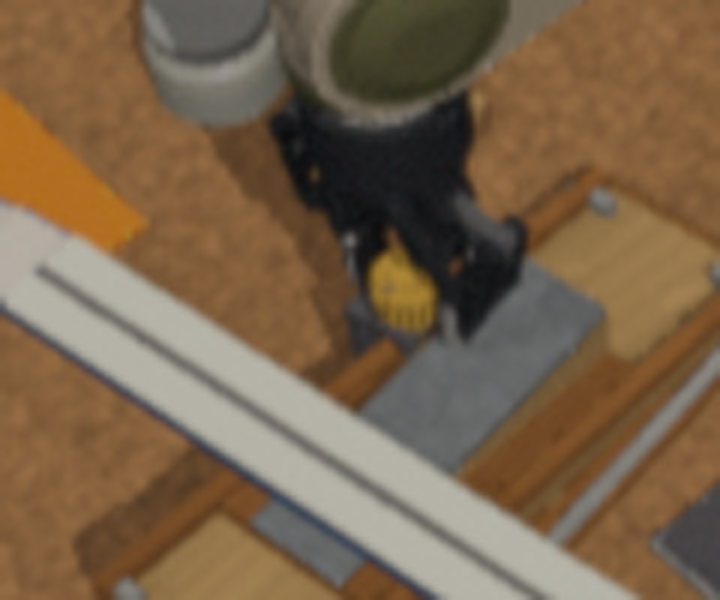

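The fingers straddle the knob, which is at (402,288). I'll close on it.

Call:
{"name": "apply_moves", "arguments": {
  "plan": [
    {"tx": 0, "ty": 0, "tz": -1, "rx": 0, "ry": 0, "rz": 0, "jaw": -0.1},
    {"tx": 0, "ty": 0, "tz": -1, "rx": 0, "ry": 0, "rz": 0, "jaw": -0.3},
    {"tx": 0, "ty": 0, "tz": -1, "rx": 0, "ry": 0, "rz": 0, "jaw": -0.4},
    {"tx": 0, "ty": 0, "tz": -1, "rx": 0, "ry": 0, "rz": 0, "jaw": -0.4},
    {"tx": 0, "ty": 0, "tz": -1, "rx": 0, "ry": 0, "rz": 0, "jaw": -0.4}
  ],
  "grip_force": 30
}}

```text
time_s: 11.55
position: [0.6123, -0.128, 0.0939]
tool_rot: [[-1.0, -0.028, 0.005], [-0.028, 1.0, -0.005], [-0.005, -0.005, -1.0]]
ft_force: [-1.3, -6.4, 4.7]
grip_width: 0.0329
```

```bash
python3 ob.py; python3 ft.py 4
```

```text
11.55 [ 612.3  -127.96   93.89] [-1.33 -6.42  4.72] [-1.025  0.304 -0.006] [ 4.340e+00 -5.186e+01 -1.859e+01  1.510e+00  2.000e-01 -3.000e-02]
t 11.75 pos [ 612.3  -127.95   93.89] F [-2.175 -6.54   4.548 -1.031  0.265 -0.046] sd [0.135 0.707 0.165 0.036 0.034 0.036]
```

Call:
{"name": "apply_moves", "arguments": {
  "plan": [
    {"tx": 0, "ty": 0, "tz": -0.5, "rx": 0, "ry": 0, "rz": 0, "jaw": -0.4},
    {"tx": 0, "ty": 0, "tz": -0.5, "rx": 0, "ry": 0, "rz": -0.1, "jaw": -0.4},
    {"tx": 0, "ty": 0, "tz": -0.5, "rx": 0, "ry": 0, "rz": -0.2, "jaw": -0.4},
    {"tx": 0, "ty": 0, "tz": -0.5, "rx": 0, "ry": 0, "rz": -0.3, "jaw": -0.4},
    {"tx": 0, "ty": 0, "tz": -0.5, "rx": 0, "ry": 0, "rz": -0.4, "jaw": -0.4}
  ],
  "grip_force": 30
}}

```text
time_s: 12.25
position: [0.6126, -0.128, 0.0939]
tool_rot: [[-0.93, 0.367, 0.004], [0.367, 0.93, -0.007], [-0.006, -0.005, -1.0]]
ft_force: [-0.2, -0.6, -0.2]
grip_width: 0.0332
```

```bash
python3 ob.py; python3 ft.py 4
```

```text
12.25 [ 612.57 -127.95   93.93] [-0.19 -0.58 -0.15] [-0.108 -0.027  0.16 ] [ 2.700e-01 -5.428e+01 -2.006e+01  1.000e-01  3.000e-02 -1.230e+00]
t 12.45 pos [ 612.57 -127.97   93.89] F [-0.248  0.198  1.696 -0.025 -0.046 -0.126] sd [0.469 0.103 0.512 0.011 0.033 0.367]
```

Call:
{"name": "apply_moves", "arguments": {
  "plan": [
    {"tx": 0, "ty": 0, "tz": 0, "rx": 0, "ry": 0, "rz": -0.1, "jaw": -0.4},
    {"tx": 0, "ty": 0, "tz": 0, "rx": 0, "ry": 0, "rz": -0.2, "jaw": -0.4},
    {"tx": 0, "ty": 0, "tz": 0, "rx": 0, "ry": 0, "rz": -0.3, "jaw": -0.4},
    {"tx": 0, "ty": 0, "tz": 0, "rx": 0, "ry": 0, "rz": -0.4, "jaw": -0.4},
    {"tx": 0, "ty": 0, "tz": 0, "rx": 0, "ry": 0, "rz": -0.5, "jaw": -0.4}
  ],
  "grip_force": 30
}}

```text
time_s: 12.95
position: [0.6128, -0.1281, 0.0939]
tool_rot: [[-0.645, 0.765, 0.001], [0.765, 0.645, -0.008], [-0.007, -0.005, -1.0]]
ft_force: [0.1, -0.8, -0.1]
grip_width: 0.0329
```

```bash
python3 ob.py
```

```text
12.95 [ 612.8  -128.11   93.94] [ 0.05 -0.78 -0.14] [-0.177 -0.201  0.113] [  0.53 -54.98 -19.9    0.17   0.32  -1.22]
```

Call:
{"name": "apply_moves", "arguments": {
  "plan": [
    {"tx": 0, "ty": 0, "tz": 0, "rx": 0, "ry": 0, "rz": -0.1, "jaw": -0.4},
    {"tx": 0, "ty": 0, "tz": 0, "rx": 0, "ry": 0, "rz": -0.2, "jaw": -0.4}
  ],
  "grip_force": 30
}}

```text
time_s: 13.15
position: [0.6128, -0.1281, 0.0939]
tool_rot: [[-0.479, 0.878, -0.001], [0.878, 0.479, -0.008], [-0.007, -0.005, -1.0]]
ft_force: [0.1, -1.1, -0.7]
grip_width: 0.0336
```

```bash
python3 ob.py
```

```text
13.15 [ 612.77 -128.14   93.93] [ 0.05 -1.07 -0.71] [-0.086 -0.019  0.113] [  0.37 -54.75 -20.28   0.18   0.06  -1.18]
```

Call:
{"name": "apply_moves", "arguments": {
  "plan": [
    {"tx": 0, "ty": 0, "tz": 0, "rx": 0, "ry": 0, "rz": -0.1, "jaw": -0.4},
    {"tx": 0, "ty": 0, "tz": 0, "rx": 0, "ry": 0, "rz": -0.2, "jaw": -0.4}
  ],
  "grip_force": 30
}}

```text
time_s: 13.35
position: [0.6128, -0.1281, 0.094]
tool_rot: [[-0.293, 0.956, -0.003], [0.956, 0.293, -0.008], [-0.007, -0.005, -1.0]]
ft_force: [0.1, 0.7, 0.1]
grip_width: 0.0329
```

```bash
python3 ob.py
```

```text
13.35 [ 612.76 -128.14   93.96] [0.15 0.66 0.13] [-0.13  -0.009  0.151] [ 3.300e-01 -5.475e+01 -2.030e+01  1.900e-01  4.000e-02 -1.160e+00]
```

Call:
{"name": "apply_moves", "arguments": {
  "plan": [
    {"tx": 0, "ty": 0, "tz": 0, "rx": 0, "ry": 0, "rz": -0.07, "jaw": -0.4},
    {"tx": 0, "ty": 0, "tz": 0, "rx": 0, "ry": 0, "rz": -0.13, "jaw": -0.4}
  ],
  "grip_force": 30
}}

```text
time_s: 13.55
position: [0.6127, -0.1281, 0.0939]
tool_rot: [[-0.167, 0.986, -0.004], [0.986, 0.167, -0.008], [-0.007, -0.005, -1.0]]
ft_force: [-0.3, -1.3, 0.6]
grip_width: 0.0331
```

```bash
python3 ob.py; python3 ft.py 4
```

```text
13.55 [ 612.71 -128.11   93.93] [-0.35 -1.34  0.56] [-0.093 -0.051  0.213] [  0.26 -54.77 -20.3    0.19   0.07  -0.48]
t 13.75 pos [ 612.73 -128.14   93.95] F [-0.227 -0.605  0.175 -0.096 -0.022  0.062] sd [0.179 0.085 0.534 0.019 0.009 0.203]
```

Call:
{"name": "apply_moves", "arguments": {
  "plan": [
    {"tx": 0, "ty": 0, "tz": 0, "rx": 0, "ry": 0, "rz": 0, "jaw": 0.1},
    {"tx": 0, "ty": 0, "tz": 0, "rx": 0, "ry": 0, "rz": 0, "jaw": 0.1},
    {"tx": 0, "ty": 0, "tz": 0, "rx": 0, "ry": 0, "rz": 0, "jaw": 0.1},
    {"tx": 0, "ty": 0, "tz": 15, "rx": 0, "ry": 0, "rz": 0, "jaw": 0.1},
    {"tx": 0, "ty": 0, "tz": 40, "rx": 0, "ry": 0, "rz": 0, "jaw": 0.1},
    {"tx": 0, "ty": 0, "tz": 80, "rx": 0, "ry": 0, "rz": 0, "jaw": 0.1},
    {"tx": -30, "ty": 0, "tz": 120, "rx": 0, "ry": 0, "rz": 0, "jaw": 0.1},
    {"tx": -80, "ty": 0, "tz": 130, "rx": 0, "ry": 0, "rz": 0, "jaw": 0.1},
    {"tx": -130, "ty": 0, "tz": 130, "rx": 0, "ry": 0, "rz": 0, "jaw": 0.1},
    {"tx": -180, "ty": 0, "tz": 130, "rx": 0, "ry": 0, "rz": 0, "jaw": 0.1},
    {"tx": -230, "ty": 0, "tz": 130, "rx": 0, "ry": 0, "rz": 0, "jaw": 0.1},
    {"tx": -230, "ty": 0, "tz": 130, "rx": 0, "ry": 0, "rz": 0, "jaw": 0.1}
  ],
  "grip_force": 30
}}

```text
time_s: 14.95
position: [0.3781, -0.1267, 0.2239]
tool_rot: [[-0.169, 0.986, -0.006], [0.986, 0.169, -0.007], [-0.006, -0.007, -1.0]]
ft_force: [0.2, -1.1, -0.2]
grip_width: 0.0469
```

Run:
```python
from h import *
for n in("top","scene"):
    d=cam(n);im=d["image"][:,:,::-1]
    a,b=((150,290) if n=="top" else (185,205));cv2.imwrite(f"pics/{n}4.png",cv2.resize(im[a:a+135,b:b+180],None,fx=4.4,fy=4.4,interpolation=cv2.INTER_CUBIC))
```

```text
(no output)
```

View pics/scene4.png

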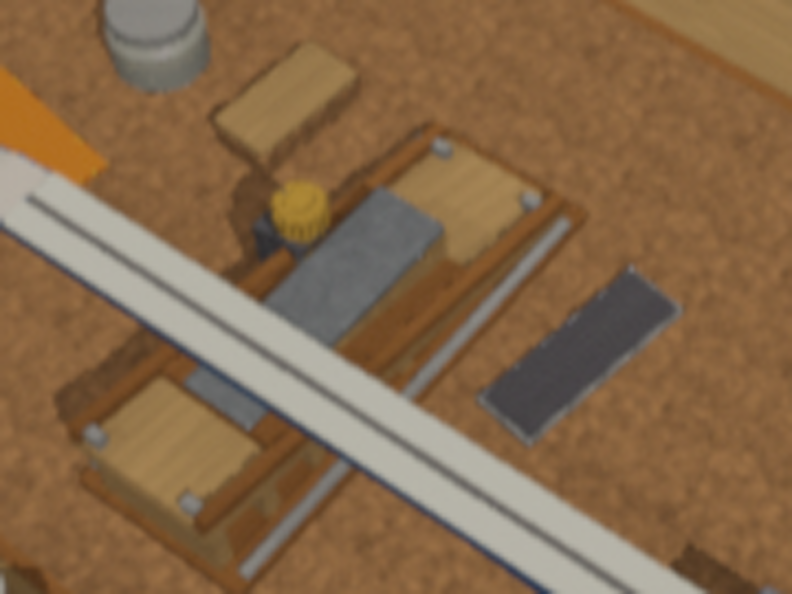

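View pics/top4.png

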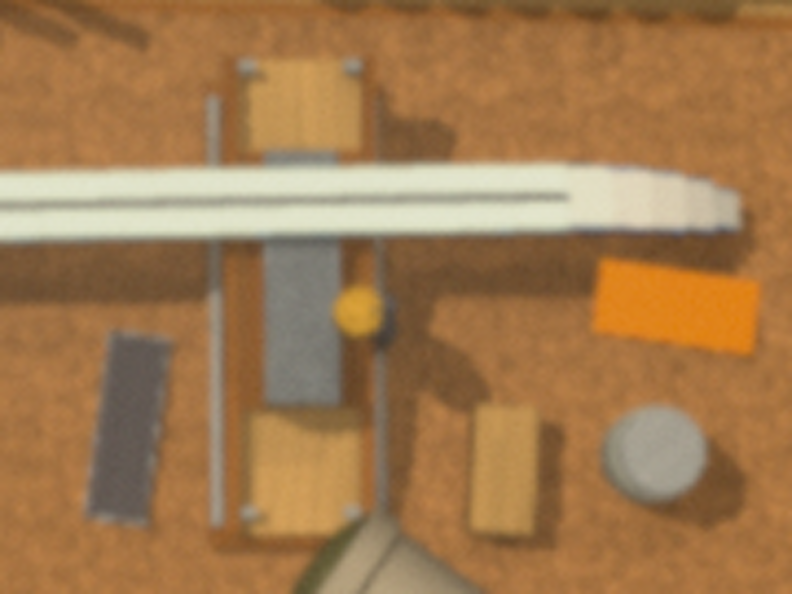

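Run:
```python
from rig import env
print(env.close_job())
```

```text
the job is handed in; nothing more can be done
None
```

The wedge is pushed up until the ski bears on it, the brass knob is tightened, and the job is handed in after about 15 s. Neither the ski pressure nor the clamping could be measured directly, so both are estimates.

- **Wedge:** I felt it meet the ski at TCP x ≈ 530.7 mm and pushed about 6.4 mm further. From the ski's stated stiffness, that puts about 7.9 N on it, against the 4.9–9.8 N asked for. The push force gave 5.9–8.5 N depending on the friction assumed. Both are inside the window, but individual force readings had about 0.5 N of noise.
- **Knob:** I turned it 1.43 rad clockwise in one grip. With its unknown starting angle, it should now stand between about 1.4 and 1.7 rad, short of the hard stop at 2.0. The resisting torque was 0.11–0.16 N m, with 0.21 N m at the last step. It was too noisy to show clearly when the clamp took hold. I saw no sign of the grip slipping on the knob, but could not check that separately.
- **Last pictures:** The wedge is in the same place after clamping as before it. The stone, cork block, jar and scraper have not moved, and the arm was clear of everything when I handed in. I did not look again at the mug, wax box and brush, but the arm did not work near them.

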